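# Bin the glued rejects in the child-resistant tub

## Task

The white conduit sleeves on the black mat are glue-smeared rejects: open the yellow child-resistant tub by pressing its red cap down hard and turning it anticlockwise while it is down (never force it round), lift the cap off and stand it on the desk beside the tub. Drop every sleeve into the tub, then put the cap back on, press it down and turn it clockwise until it is locked under its hooks again, and let it go. Leave the marker, the screw carton and the tape roll where they are.

Things in the scene. Friction and masses are not known exactly. Their poses are not given: they have to be found in the camera images.
- tub: yellow round waste tub screwed to the desk; origin at the centre of its underside, z up. Inside 88 mm across, floor 6 mm up, rim 140 mm up; outer wall 96 mm across. A black collar round it, 140 mm across and up to 138 mm high, carries two hooks with white marks, on the tub's +x and -x sides
- tub_collar (a point): point on the tub's axis, 133 mm up, level with the hooks; axes as the tub's. The cap is locked when its x lies along this x (either way round). From there it turns anticlockwise seen from above, only while pressed; between 40 and 70 deg (green marks at 55) its ears are clear of the hooks and it lifts straight off. Stops: at 73 deg, and 3 deg clockwise of locked
- cap_grip (a point): centre of the grip bar on top of the red cap (100 g). Bar 70 mm long along the cap's x, 20 mm wide along y (grasp across it), 33 mm high, on a flat deck 109 mm across that lies 16 mm below this point; z up. This point is 170 mm above the desk when the cap rests on the tub (locked, or sprung up at the open angle), and 44 mm up when it stands on the desk
- cap: the red child-resistant cap as a whole: origin and axes as cap_foot. Turned while it is not pressed down, or on beyond a stop, its ears jam against the hooks: forcing it (over 120 N at the ears, some 7 N m) counts as breaking it
- cap_foot (a point): point on the cap's axis at the underside of its skirt, 44 mm below cap_grip, same axes. Two ears stand out here to 64 mm from the axis on the +x and -x sides, in line with the bar. The skirt (inside 102 mm) fits over the tub's outer wall with 3 mm play all round; lower it on at the open angle, press down, turn clockwise to locked and let it spring up
- spring_ring (a joint): height of the spring ring in the collar that pushes the cap up, m: 0 at rest (11 N to start), -0.005 when the cap is pressed down enough to turn (16 N), -0.008 fully down, cap on the tub's rim (19 N)
- sleeve_a_mid (a point): white plastic conduit sleeve with glue on it (a reject), a 24 mm round tube 50 mm long lying on its side; this point is its centre, 12 mm above what it lies on; y runs along its length, z up. Grasp across it (22 mm). None at the start if absent in this run.
- sleeve_b_mid (a point): white plastic conduit sleeve with glue on it (a reject), a 24 mm round tube 50 mm long lying on its side; this point is its centre, 12 mm above what it lies on; y runs along its length, z up. Grasp across it (22 mm). None at the start if absent in this run.
- sleeve_c_mid (a point): white plastic conduit sleeve with glue on it (a reject), a 24 mm round tube 50 mm long lying on its side; this point is its centre, 12 mm above what it lies on; y runs along its length, z up. Grasp across it (22 mm). None at the start if absent in this run.
- sleeve_d_mid (a point): white plastic conduit sleeve with glue on it (a reject), a 24 mm round tube 50 mm long lying on its side; this point is its centre, 12 mm above what it lies on; y runs along its length, z up. Grasp across it (22 mm). None at the start if absent in this run.
- sleeve_e_mid (a point): white plastic conduit sleeve with glue on it (a reject), a 24 mm round tube 50 mm long lying on its side; this point is its centre, 12 mm above what it lies on; y runs along its length, z up. Grasp across it (22 mm). None at the start if absent in this run.
- mat: black rubber mat fixed to the desk, 200 x 300 x 3 mm, on which the sleeves lie at the start; origin at the centre of its underside
- cap_spot (a point): a bare spot of desk (unmarked, always free, about 80 mm clear all round but for the flat mat) that suits for standing the cap aside; any other free place will do as well
- marker: bystander: marker pen 132 x 17 x 18 mm, lying along its y; origin under its centre. Leave alone
- screw_box: bystander: small brown carton 56 x 85 x 42 mm, origin at the centre of its underside. Leave alone
- tape_roll: bystander: black roll of insulating tape, 66 mm across, 18 mm high, origin at the centre of its underside. Leave alone

How it is judged:
On the way, in this order (a step that is already met when the one before it is completed fails the run):
1. the cap is off the tub and stands low on the desk, its centre more than 12 cm from the tub's (horizontal distance between cap_grip and tub above 0.12 m and height (world z) of cap_grip below 0.07 m), for 0.2 s.
2. every sleeve lies in the tub (horizontal distance between each of sleeve_a_mid, sleeve_b_mid, sleeve_c_mid, sleeve_d_mid, sleeve_e_mid and tub below 0.046 m and height (world z) of each of sleeve_a_mid, sleeve_b_mid, sleeve_c_mid, sleeve_d_mid, sleeve_e_mid below 0.13 m), for 0.3 s.
At the end, for the whole second after the job is handed in: Every sleeve present is inside the tub (centre within 46 mm of its axis, below 130 mm); the cap sits level on the tub at its rest height (grip point 165 to 175 mm above the desk, within 8 mm of the tub's axis) with its bar within 0.2 rad of the hooks' line (locked), at rest and released (all of step 2 and horizontal distance between cap_grip and tub below 0.008 m and height (world z) of cap_grip between 0.165 and 0.175 m and angle between the x axis of cap_grip and the x axis of tub, either way round below 0.2 rad and angle between cap_grip's own z axis and vertical below 0.08 rad and linear speed of cap below 0.02 m/s); the robot touches nothing.
It fails at once if the cap is forced against the tub and its hooks with more than 120 N, instead of being pressed down clear of them (contact force between cap and tub above 120 N).
It fails at once if the marker is moved more than 3 cm (distance of marker from where it was at the start of the episode above 0.03 m).
It fails at once if the screw carton is moved more than 3 cm (distance of screw_box from where it was at the start of the episode above 0.03 m).
It fails at once if the tape roll is moved more than 3 cm (distance of tape_roll from where it was at the start of the episode above 0.03 m).
Of sleeve_a, sleeve_b, sleeve_c, sleeve_d, sleeve_e only 3 to 5 are there at a start; the rules pass over those that are not, and their reading is None.
At some moment in a run one of sleeve_a, sleeve_b, sleeve_c, sleeve_d, sleeve_e may be knocked a few centimetres aside while the robot is not near it.
It also fails if it takes over 200 s, if anything falls off the work surface, if the arm or the gripper's body presses on something with over 40 N, if the wrist force passes 120 N, or if a joint passes its speed limit or range.

## Robot

A 6-joint arm with a two-finger parallel gripper is mounted at the origin on a cart in front of the work surface, level with it; the furniture and walls round the work are solid. World frame = base frame: x ahead of the robot, y to its left, z up, the work surface at z = 0. Lengths are in m, angles in rad, forces in N, time in s.
With the tool pointing down it reaches from about 0.375 to 0.975 m from the base axis. Payload 3.8 kg.
Tool frame: the origin (TCP) lies at the very end of the fingers, on their centre line; the grasp point (between the pads) lies 19 mm behind it; z points along the fingers, y is the line along which they close (so a half turn about z gives the same grasp; the last joint's range is limited). The gripper opens to 85 mm and grips with 20 to 120 N. Pads are 22 mm wide; open, the fingers measure 114 mm over their backs; the gripper's body (76 mm by 85 mm) begins 54 mm behind the grasp point. The pads swing forward as they close: fully open they stand 13 mm farther back than shut.
Start: joints at [-1.238, 0.264, 1.604, -0, 1.274, -0.037], TCP at [0.244, -0.629, 0.231] pointing down, gripper open.
Joint ranges: [-2.63, 2.63], [-0.94, 2.18], [0.31, 2.57], [-1.31, 4.45], [0, 2.66], [-2.55, 2.55]. Speed limits (rad/s): [2.57, 2.57, 3.14, 3.14, 3.14, 3.14].

## Interface

Orientations are given as a rotation vector (axis times angle).
In Python, from workcell import * gives the robot as it stands.
- The arm moves only by the shell command python3 -m crank 'ROWS' [OPENING] [FORCE]. ROWS is JSON, a list that holds one entry, the list of rows, each a list of 6 numbers: the shift along the tool's x, y, z in cm, then the turn, a rotation vector about the tool's x, y, z in rad. In form: [[[dx, dy, dz, ax, ay, az], ...]]. A call has 1 to 8 rows; each row shifts and turns the commanded pose from where the row before left it, along the tool's axes as they then stand; what a row does not reach is not made up. A row lasts 1/12 s, in which the tool goes at most 41.7 mm and 7.16 degrees, less where a joint would pass 70% of its speed; a pose out of reach is approached as far as the arm can. A call with a gripper value outside its range is refused whole. OPENING is the finger opening in cm, from 0 to 8.54, set as the call begins (- or left out, the last holds). The fingers move at their own pace and stop on an object; FORCE is the grip in N (left out, the last holds). Time passes only in rows, so rows that do not move let the fingers close. It gives the time, the measured TCP pose, the force, the opening and the grip force at its end, in the units of the state.
- read_state(): the state, without advancing time (a new reading comes with each control period).
- read_camera(name): name is "scene" or "top" or "wrist"; returns the picture (400x640x3 uint8, blue, green, red); there is no depth.
- camera_model(name): a dict with "camera_matrix" (3x3 intrinsics, pixels), "k1" (the pictures are not rectified: a ray, as slopes to the right and down, at radius r is drawn at 1 + k1 r^2 times it, then the intrinsics apply), "R" (3x3) and "t" (3): a world point X has camera coordinates R X + t. Camera axes: x right, y down, z forward; pixel columns grow to the right and rows downward; lengths in m; the calibration is good to about 2 mm. A picture is of the moment at which its call begins: read the wrist's pose just before it. camera_model takes no time and is no camera call; for the wrist camera it gives the pose at the moment of the call.
- finish_job(): hands the job in; it is judged then, once.
The state is a dict: "time": time; "q": joint angles; "joint_vel": joint speeds; "joint_torque": joint torques, N m; "tool_pos": TCP position; "tcp_rot": TCP orientation; "wrist_force": force on the tool from outside, world axes, zero at the start; "torque": the same for the moment, N m; "width": opening from 0.0 (shut) to 1.0 (fully open); "grip_force": force on a finger pad.
Only numpy, scipy, OpenCV 4.12 (cv2) and the standard library are available. Lean on these libraries where they do the work, as an engineer would, in place of code of your own. Each camera call takes 0.05 s, during which the arm holds its last target. There are 200 camera calls.

## Working session

There is one attempt and no reset: what is moved stays moved. The work goes in short steps, Python scripts to look and compute and a shell command to move; the robot and the scene stay as the last step left them, time stands still between calls to the robot, and variables do not carry over. Pictures are saved under pics/ and viewed, at most 14 in all, crops included, and the job is handed in when it is done.

```bash
ls; mkdir -p pics; python3 - <<'E'
from workcell import *
import cv2
s=read_state(); print(s)
for n in("top","scene"):
    cv2.imwrite(f"pics/{n}0.png",read_camera(n)); print(camera_model(n))
E
```

```text
pics
{'time': 0.0, 'q': array([-1.23791808e+00,  2.64738878e-01,  1.60537435e+00, -5.01024638e-05,
        1.27368534e+00, -3.69471295e-02]), 'joint_vel': array([-8.14729636e-04, -7.07181652e-05, -1.09064837e-03, -1.26068613e-03,
        2.87383508e-04, -6.74512521e-05]), 'joint_torque': array([ 1.31286055e-03, -5.15103436e+01, -3.67313540e+01, -3.24504290e-04,
        1.27780612e-02,  1.51359143e-05]), 'tool_pos': array([ 0.2436961 , -0.62869486,  0.22997145]), 'tcp_rot': array([-3.08589377e+00, -5.77238309e-01,  5.84839517e-04]), 'wrist_force': array([-0.06990074, -0.77222922, -0.06904575]), 'torque': array([ 0.04514437,  0.03058838, -0.03106022]), 'grip_force': 0.0, 'width': 0.9936573591670539}
{'camera_matrix': array([[500.81442918,   0.        , 314.3998249 ],
       [  0.        , 500.81442918, 202.39368393],
       [  0.        ,   0.        ,   1.        ]]), 'k1': 0.018265925122727462, 'R': array([[-5.49342665e-04, -9.99960665e-01, -8.85254322e-03],
       [-9.95828799e-01,  1.35473438e-03, -9.12313924e-02],
       [ 9.12397967e-02,  8.76550019e-03, -9.95790372e-01]]), 't': array([0.03508071, 0.53456656, 1.54635128])}
{'camera_matrix': array([[403.02731724,   0.        , 318.33191484],
       [  0.        , 403.02731724, 201.80974531],
       [  0.        ,   0.        ,   1.        ]]), 'k1': -0.01583010721988871, 'R': array([[-0.64374405, -0.76501016, -0.01878951],
       [-0.375092  ,  0.33684553, -0.86362091],
       [ 0.66700794, -0.54890303, -0.5037915 ]]), 't': array([0.34452056, 0.31572688, 0.89219681])}
```

View pics/top0.png

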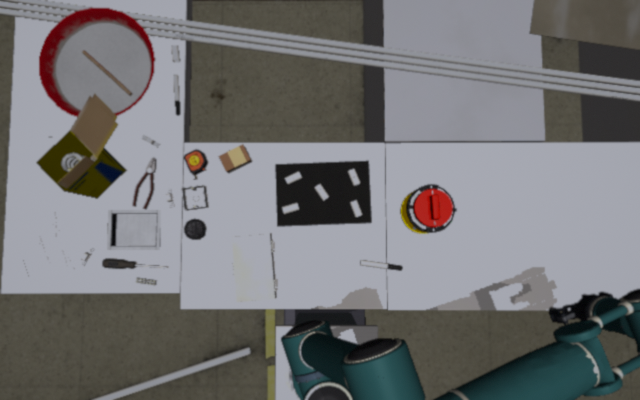

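View pics/scene0.png

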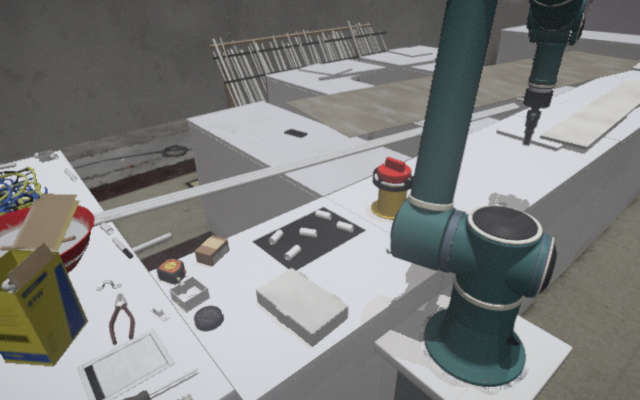

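The top view shows five white sleeves on the mat at about (293,178), (321,191), (354,177), (291,209) and (355,208). The tub with its red cap is at (432,208), the marker at (380,265), the carton at (236,158) and the tape at (195,228). The scene view also shows a white box near the mat.

```bash
cat > h.py <<'E'
from workcell import *
import cv2, numpy as np
from scipy.spatial.transform import Rotation as Ro
def ray(m,uv):
    K=m["camera_matrix"]; p=cv2.undistortPoints(np.float64(uv).reshape(-1,1,2),K,np.float64([m["k1"],0,0,0]))[:,0]
    d=np.c_[p,np.ones(len(p))]@m["R"]; return -m["R"].T@m["t"], d
def onplane(m,uv,z):
    c,d=ray(m,uv); return c+d*((z-c[2])/d[:,2])[:,None]
def proj(m,X):
    rv=cv2.Rodrigues(m["R"])[0]
    return cv2.projectPoints(np.float64(X).reshape(-1,1,3),rv,m["t"],m["camera_matrix"],np.float64([m["k1"],0,0,0]))[0][:,0]
def blobs(mask,amin):
    cs,_=cv2.findContours(mask.astype(np.uint8),cv2.RETR_EXTERNAL,cv2.CHAIN_APPROX_NONE)
    return [c for c in cs if cv2.contourArea(c)>=amin]
def axis(P):  # direction angle (mod pi) of a planar box through points
    r=cv2.boxPoints(cv2.minAreaRect(np.float32(P[:,:2]))); e=[r[1]-r[0],r[2]-r[1]]
    e.sort(key=np.linalg.norm); return r.mean(0),np.arctan2(e[1][1],e[1][0])%np.pi,[np.linalg.norm(v) for v in e]
def delta(p,yaw=None):
    """shift (cm, tool axes) and turn about tool z to bring TCP to p with the closing line (tool y) at yaw"""
    s=read_state(); R=Ro.from_rotvec(s["tcp_rot"]); M=R.as_matrix()
    out=np.round(M.T@(np.array(p)-s["tool_pos"])*100,2)
    y0=np.arctan2(M[1,1],M[0,1]); t=None
    if yaw is not None: t=-((yaw-y0+np.pi/2)%np.pi-np.pi/2)
    print("pos",s["tool_pos"].round(4),"tilt",np.degrees(np.arccos(-M[2,2])).round(2),"yaw_y",round(y0,3),"q6",s["q"][5].round(2),"t",round(s["time"],1))
    print("shift cm (tool)",out,"turn z",t)
def sleeves(im,m,z=.015,lo=140,amin=40,matbox=None):
    g=im.min(2); out=[]
    for c in blobs((g>lo),amin):
        P=onplane(m,c[:,0],z); o=axis(P)
        if .012<o[2][0]<.04 and .035<o[2][1]<.07: out.append(o)
    return out
E
python3 - <<'E'
from h import *
im=cv2.imread("pics/top0.png"); m=camera_model("top")
for n,uv,z in [("mat",[[276,165],[369,161],[372,222],[278,226]],.003),("marker",[[360,263],[402,268]],.018),("tape",[[195,228]],.018),("box",[[236,158]],.042),("edges",[[385,308],[385,142],[182,308],[600,142]],0)]:
    print(n,onplane(m,uv,z).round(3).tolist())
for o in sleeves(im,m): print(o[0].round(4),round(o[1],3),np.round(o[2],3))
hsv=cv2.cvtColor(im,cv2.COLOR_BGR2HSV); h,s,v=cv2.split(hsv)
red=((h<6)|(h>172))&(s>120)&(v>60); red[:, :380]=0; red[:,480:]=0
for c in blobs(red,100):
    P=onplane(m,c[:,0],.154); print("red",cv2.minEnclosingCircle(np.float32(P[:,:2])), cv2.boundingRect(c))
c=cv2.resize(im[170:250,390:475],None,fx=7,fy=7,interpolation=cv2.INTER_CUBIC); cv2.imwrite("pics/capc.png",c)
delta([.6,-.2,.35],0)
E
```

```text
mat [[0.657, 0.158, 0.003], [0.669, -0.14, 0.003], [0.474, -0.147, 0.003], [0.462, 0.15, 0.003]]
marker [[0.346, -0.107, 0.018], [0.33, -0.237, 0.018]]
tape [[0.455, 0.409, 0.018]]
box [[0.673, 0.28, 0.042]]
edges [[0.206, -0.185, 0.0], [0.732, -0.192, 0.0], [0.206, 0.449, 0.0], [0.729, -0.875, 0.0]]
[ 0.1278 -0.0709] 1.286 [0.035 0.055]
red ((0.5079711079597473, -0.3053755760192871), 0.05701075494289398) (413, 188, 40, 40)
pos [ 0.2437 -0.6287  0.2301] tilt 0.12 yaw_y -1.201 q6 -0.04 t 0.1
shift cm (tool) [ 48.71 -27.12 -11.94] turn z -1.2010012236869585
```

View pics/capc.png

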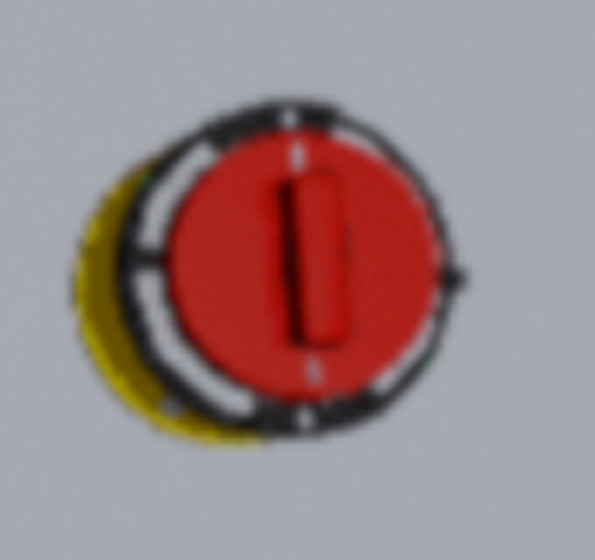

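The cap crop shows the cap locked. Its grip bar is in line with the hooks' white marks at crop (288,118) and (305,415), and with the cap's own marks at (297,155) and (314,373).

```bash
python3 - <<'E'
from h import *
im=cv2.imread("pics/top0.png"); m=camera_model("top")
f=lambda u,v:[390+u/7-.5+.07,170+v/7-.5+.07]
P=onplane(m,[f(288,118),f(305,415)],.138);print("hooks",P.round(4).tolist(),P.mean(0)); d=P[0]-P[1]; print(np.arctan2(d[1],d[0]))
P=onplane(m,[f(297,155),f(314,373)],.154);print("cap",P.round(4).tolist(),P.mean(0)); d=P[0]-P[1]; print(np.arctan2(d[1],d[0]))
print(im[178,293],im[191,321],im[170,300])
mask=np.zeros(im.shape[:2],np.uint8); cv2.fillPoly(mask,[np.int32([[279,168],[366,164],[369,219],[281,223]])],1)
for c in blobs((im.min(2)>90)&(mask>0),30):
    o=axis(onplane(m,c[:,0],.015)); print(o[0].round(4),round(o[1],3),np.round(o[2],3))
delta([.508,-.305,.40],-np.pi/2+.03)
E
```

```text
hooks [[0.5704, -0.3048, 0.138], [0.447, -0.3091, 0.138]] [ 0.50871814 -0.30696347  0.138     ]
0.03482680586041126
cap [[0.5531, -0.3046, 0.154], [0.4636, -0.3095, 0.154]] [ 0.50833526 -0.30704741  0.154     ]
0.05513735380032572
[172 164 163] [177 169 167] [26 26 27]
[0.5183 0.1117] 1.849 [0.023 0.052]
[ 0.5175 -0.0955] 0.373 [0.023 0.052]
[0.5697 0.0129] 0.607 [0.023 0.052]
[0.6152 0.1033] 1.991 [0.023 0.051]
[ 0.6172 -0.0897] 0.395 [0.023 0.054]
pos [ 0.2437 -0.6287  0.2301] tilt 0.12 yaw_y -1.201 q6 -0.04 t 0.1
shift cm (tool) [ 36.34 -20.67 -16.95] turn z 0.33979510310793826
```

```bash
python3 -m crank '[[[0,0,-3.4,0,0,0],[0,0,-3.4,0,0,0],[0,0,-3.4,0,0,0],[0,0,-3.4,0,0,0],[0,0,-3.4,0,0,0],[0,0,0,0,0,0]]]' 8.5 40
python3 -m crank '[[[2.6,-1.5,0,0,0,0],[2.6,-1.5,0,0,0,0],[2.6,-1.5,0,0,0,0],[2.6,-1.5,0,0,0,0],[2.6,-1.5,0,0,0,0],[2.6,-1.5,0,0,0,0],[2.6,-1.5,0,0,0,0]]]'
python3 -m crank '[[[2.6,-1.5,0,0,0,0],[2.6,-1.5,0,0,0,0],[2.6,-1.5,0,0,0,0],[2.6,-1.5,0,0,0,0],[2.6,-1.4,0,0,0,0],[2.6,-1.3,0,0,0,0],[2.5,-1.4,0,0,0,0]]]'
python3 -m crank '[[[0,0,0,0,0,0.11],[0,0,0,0,0,0.11],[0,0,0,0,0,0.11],[0,0,0,0,0,0],[0,0,0,0,0,0],[0,0,0,0,0,0]]]'
python3 - <<'E'
from h import *
delta([.508,-.305,.40],-np.pi/2+.03)
m=camera_model("wrist"); im=read_camera("wrist"); cv2.imwrite("pics/w1.png",im); print(m)
E
```

```text
time: 0.6
tool_pos: [0.2447, -0.6315, 0.4107]
tcp_rot: [3.075, 0.575, 0.003]
wrist_force: [-0.0, -0.9, 1.8]
width: 0.996
grip_force: 0.0
time: 1.18
tool_pos: [0.3763, -0.4643, 0.4005]
tcp_rot: [-3.087, -0.577, 0.001]
wrist_force: [1.0, -1.2, -0.2]
width: 0.998
grip_force: 0.0
time: 1.77
tool_pos: [0.5087, -0.3047, 0.4005]
tcp_rot: [-3.087, -0.578, 0.001]
wrist_force: [0.4, -0.1, -0.0]
width: 1.0
grip_force: 0.0
time: 2.27
tool_pos: [0.5078, -0.3061, 0.4008]
tcp_rot: [-3.14, -0.066, 0.001]
wrist_force: [0.6, 0.3, 0.2]
width: 0.994
grip_force: 0.0
pos [ 0.5078 -0.3061  0.4008] tilt 0.04 yaw_y -1.529 q6 0.94 t 2.3
shift cm (tool) [ 0.03 -0.11  0.08] turn z 0.012265831458390108
{'camera_matrix': array([[289.37447307,   0.        , 319.85329676],
       [  0.        , 289.37447307, 199.01427803],
       [  0.        ,   0.        ,   1.        ]]), 'k1': -0.020596424119816638, 'R': array([[ 4.20920802e-02, -9.99113412e-01, -8.03647081e-04],
       [-9.48794409e-01, -4.02241936e-02,  3.13322811e-01],
       [-3.13077349e-01, -1.24259130e-02, -9.49646340e-01]]), 't': array([-0.32698159,  0.37664885,  0.69652427])}
```

View pics/w1.png

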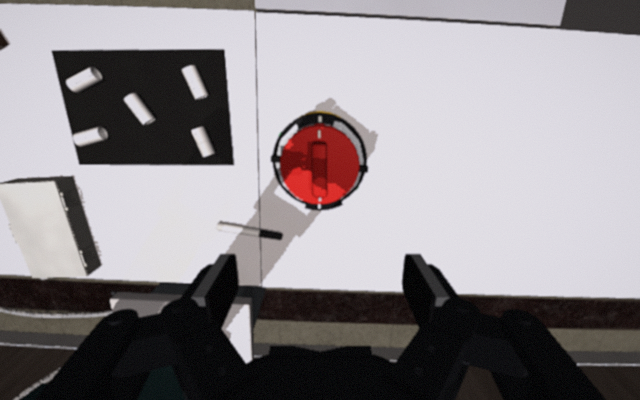

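The wrist view shows the cap at (319,165), locked, with its marks at about (319,119) and (320,206). The sleeves are on the mat to the left, and the marker is at (250,230).

```bash
python3 - <<'E'
from h import *
im=cv2.imread("pics/w1.png"); m=camera_model("wrist")
hsv=cv2.cvtColor(im,cv2.COLOR_BGR2HSV); h,s,v=cv2.split(hsv)
red=((h<6)|(h>172))&(s>120)&(v>60)
for c in blobs(red,400):
    P=onplane(m,c[:,0],.154); print("red",cv2.minEnclosingCircle(np.float32(P[:,:2])),cv2.fitEllipse(np.float32(P[:,:2])))
roi=im[100:225,300:340]; w=(roi.min(2)>120)
for c in blobs(w,2):
    M=cv2.moments(c); print(M['m00'],300+M['m10']/M['m00'],100+M['m01']/M['m00'], [onplane(m,[[300+M['m10']/M['m00'],100+M['m01']/M['m00']]],z)[0,:2].round(4) for z in(.138,.154)])
E
```

```text
red ((0.5087149143218994, -0.30554765462875366), 0.056782692670822144) ((0.5082465410232544, -0.30530986189842224), (0.10584796965122223, 0.11032333970069885), 96.37614440917969)
7.5 318.9555555555556 205.88888888888889 [array([ 0.4448, -0.3074]), array([ 0.4505, -0.3072])]
601.0 318.98890737659457 216.11148086522462 [array([ 0.4285, -0.3081]), array([ 0.4348, -0.3079])]
4.0 319.5 199.0 [array([ 0.4556, -0.3077]), array([ 0.4609, -0.3075])]
6.5 318.64102564102564 133.94871794871796 [array([ 0.5496, -0.3027]), array([ 0.5512, -0.3027])]
23.0 336.7536231884058 124.79710144927536 [array([ 0.5629, -0.3268]), array([ 0.5639, -0.3259])]
5.0 319.6666666666667 119.0 [array([ 0.5695, -0.3033]), array([ 0.5703, -0.3033])]
455.5 319.3713867544823 105.96560556165386 [array([ 0.5864, -0.3022]), array([ 0.5865, -0.3022])]
```

```bash
python3 -m crank '[[[0,0,3,0,0,0],[0,0,3,0,0,0],[0,0,3,0,0,0],[0,0,3,0,0,0],[0,0,3,0,0,0],[0,0,3,0,0,0],[0,0,2,0,0,0],[0,0,0,0,0,0]]]' 6 80
python3 -m crank '[[[0,0,1,0,0,0],[0,0,1,0,0,0],[0,0,1,0,0,0],[0,0,0.9,0,0,0],[0,0,0,0,0,0],[0,0,0,0,0,0]]]'
python3 -m crank '[[[0,0,0,0,0,0],[0,0,0,0,0,0],[0,0,0,0,0,0],[0,0,0,0,0,0],[0,0,0,0,0,0],[0,0,0,0,0,0],[0,0,0,0,0,0],[0,0,0,0,0,0]]]' 0 80
python3 - <<'E'
from h import *
delta([.508,-.305,.158],np.pi/2+.04); s=read_state(); print(s['wrist_force'],s['torque'],s['grip_force'],s['width'])
E
```

```text
time: 2.98
tool_pos: [0.5045, -0.3041, 0.1951]
tcp_rot: [-3.135, -0.064, 0.013]
wrist_force: [-0.3, 0.4, -0.8]
width: 0.703
grip_force: 0.0
time: 3.48
tool_pos: [0.5077, -0.3059, 0.1619]
tcp_rot: [-3.14, -0.063, 0.001]
wrist_force: [0.0, -0.1, 0.5]
width: 0.703
grip_force: 0.0
time: 4.15
tool_pos: [0.5085, -0.3064, 0.1633]
tcp_rot: [3.14, 0.063, 0.002]
wrist_force: [-0.3, -0.1, 5.0]
width: 0.216
grip_force: 78.8
pos [ 0.5085 -0.3064  0.1633] tilt 0.1 yaw_y -1.531 q6 0.95 t 4.2
shift cm (tool) [-0.05 -0.14  0.53] turn z -0.000188072048002752
[-0.32058474 -0.08442417  5.02803854] [0.13980927 0.12668475 0.0230414 ] 78.83140683174133 0.2160334251840202
```

```bash
python3 -m crank '[[[0,0,0.1,0,0,0],[0,0,0.1,0,0,0],[0,0,0.1,0,0,0],[0,0,0.1,0,0,0],[0,0,0.1,0,0,0],[0,0,0,0,0,0],[0,0,0,0,0,0],[0,0,0,0,0,0]]]' - 110
python3 -m crank '[[[0,0,0.1,0,0,0],[0,0,0.1,0,0,0],[0,0,0.1,0,0,0],[0,0,0.1,0,0,0],[0,0,0,0,0,0],[0,0,0,0,0,0],[0,0,0,0,0,0]]]'
```

```text
time: 4.82
tool_pos: [0.5086, -0.3064, 0.16]
tcp_rot: [3.14, 0.062, 0.003]
wrist_force: [-3.9, 2.9, 12.9]
width: 0.209
grip_force: 111.0
time: 5.4
tool_pos: [0.5086, -0.3064, 0.1567]
tcp_rot: [3.14, 0.063, 0.003]
wrist_force: [-4.9, 3.5, 16.6]
width: 0.208
grip_force: 111.5
```

```bash
python3 -m crank '[[[0,0,0.1,0,0,0],[0,0,0.1,0,0,0],[0,0,0,0,0,0],[0,0,0,0,0,0]]]'
python3 -m crank '[[[0,0,0.1,0,0,0],[0,0,0,0,0,0],[0,0,0,0,0,0]]]'
```

```text
time: 5.73
tool_pos: [0.5087, -0.3065, 0.1554]
tcp_rot: [3.14, 0.063, 0.003]
wrist_force: [-6.1, 4.4, 19.7]
width: 0.213
grip_force: 112.0
time: 5.98
tool_pos: [0.5086, -0.3065, 0.1554]
tcp_rot: [3.14, 0.063, 0.003]
wrist_force: [-8.4, 6.2, 23.0]
width: 0.208
grip_force: 112.7
```

```bash
python3 -m crank '[[[0,0,-0.1,0,0,0],[0,0,0,0,0,-0.04],[0,0,0,0,0,-0.04],[0,0,0,0,0,-0.04],[0,0,0,0,0,0]]]'
python3 - <<'E'
from h import *
delta([.508,-.305,.158],np.pi/2+.04); s=read_state(); print(s['wrist_force'],s['torque'],s['grip_force'],s['width'])
E
```

```text
time: 6.4
tool_pos: [0.5094, -0.3064, 0.1554]
tcp_rot: [3.131, 0.25, 0.006]
wrist_force: [-3.4, 5.8, 18.0]
width: 0.211
grip_force: 111.9
pos [ 0.5094 -0.3064  0.1554] tilt 0.23 yaw_y -1.411 q6 0.83 t 6.4
shift cm (tool) [-0.12 -0.16 -0.26] turn z 0.11948814827504961
[-3.38073385  5.76483299 17.95480389] [ 0.89238963  0.67472825 -0.446902  ] 111.91577911376953 0.21091712549078173
```

```bash
python3 -m crank '[[[0,0,0,0,0,-0.07],[0,0,0,0,0,-0.07],[0,0,0,0,0,-0.07],[0,0,0,0,0,-0.07],[0,0,0,0,0,0]]]'
python3 -m crank '[[[0,0,0,0,0,-0.07],[0,0,0,0,0,-0.07],[0,0,0,0,0,-0.07],[0,0,0,0,0,-0.07],[0,0,0,0,0,0]]]'
python3 -m crank '[[[0,0,0,0,0,-0.07],[0,0,0,0,0,-0.07],[0,0,0,0,0,-0.07],[0,0,0,0,0,-0.06],[0,0,0,0,0,0],[0,0,0,0,0,0]]]'
python3 - <<'E'
from h import *
delta([.508,-.305,.158],np.pi/2+.04); s=read_state(); print(s['wrist_force'],s['torque'],s['grip_force'],s['width'])
im=read_camera("top"); cv2.imwrite("pics/t2.png",cv2.resize(im[150:270,380:500],None,fx=4,fy=4,interpolation=cv2.INTER_CUBIC))
E
```

```text
time: 6.82
tool_pos: [0.5093, -0.3058, 0.1554]
tcp_rot: [3.065, 0.686, 0.005]
wrist_force: [-4.2, 6.9, 19.4]
width: 0.212
grip_force: 112.1
time: 7.23
tool_pos: [0.5091, -0.3055, 0.1554]
tcp_rot: [2.94, 1.108, 0.005]
wrist_force: [-4.6, 7.3, 19.6]
width: 0.207
grip_force: 112.2
time: 7.73
tool_pos: [0.5088, -0.3055, 0.1554]
tcp_rot: [2.765, 1.49, 0.004]
wrist_force: [-5.4, 6.2, 20.9]
width: 0.212
grip_force: 112.2
pos [ 0.5088 -0.3055  0.1554] tilt 0.14 yaw_y -0.582 q6 -0.0 t 7.7
shift cm (tool) [-0.   -0.1  -0.26] turn z 0.9484509718924801
[-5.40056164  6.17500865 20.92383148] [ 1.22710143  0.98769621 -0.42325467] 112.23050951957703 0.21248602511731585
```

```bash
python3 -m crank '[[[0,0,-0.4,0,0,0],[0,0,-0.4,0,0,0],[0,0,-0.4,0,0,0],[0,0,-0.4,0,0,0],[0,0,0,0,0,0]]]'
python3 -m crank '[[[0,0,-1,0,0,0],[0,0,-1.5,0,0,0],[0,0,-2,0,0,0],[0,0,-2,0,0,0],[0,0,-2,0,0,0],[0,0,-1,0,0,0],[0,0,0,0,0,0]]]'
python3 - <<'E'
from h import *
s=read_state(); print(s['wrist_force'],s['torque'],s['grip_force'],s['width'])
delta([.50,-.50,s['tool_pos'][2]])
im=read_camera("top"); cv2.imwrite("pics/t3.png",cv2.resize(im[130:270,360:520],None,fx=4,fy=4,interpolation=cv2.INTER_CUBIC))
E
```

```text
time: 8.2
tool_pos: [0.5077, -0.3055, 0.1672]
tcp_rot: [-2.764, -1.491, -0.0]
wrist_force: [1.0, 2.2, 0.1]
width: 0.21
grip_force: 109.4
time: 8.78
tool_pos: [0.5094, -0.3074, 0.2656]
tcp_rot: [2.76, 1.489, 0.004]
wrist_force: [0.5, 0.1, -0.3]
width: 0.212
grip_force: 109.2
[ 0.46949118  0.05151884 -0.30865118] [-0.02192728  0.00255332  0.01014882] 109.19202089309692 0.2116229732160498
pos [ 0.5094 -0.3074  0.2656] tilt 0.33 yaw_y -0.581 q6 -0.0 t 8.8
shift cm (tool) [-16.61   9.79   0.07] turn z None
```

View pics/t3.png

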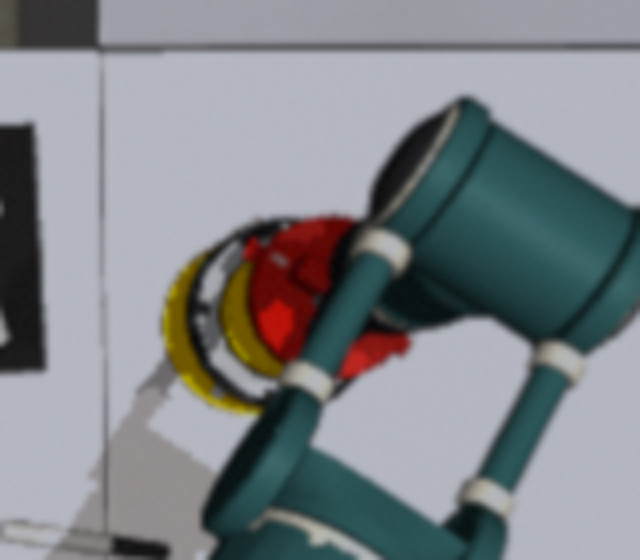

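The picture shows the cap hanging from the gripper, clear of the open tub, whose inner wall is visible at crop (235,330).

```bash
python3 -m crank '[[[-2.4,1.4,0,0,0,0],[-2.4,1.4,0,0,0,0],[-2.4,1.4,0,0,0,0],[-2.4,1.4,0,0,0,0],[-2.4,1.4,0,0,0,0],[-2.4,1.4,0,0,0,0],[-2.2,1.4,0,0,0,0],[0,0,0,0,0,0]]]'
python3 -m crank '[[[0,0,3,0,0,0],[0,0,3,0,0,0],[0,0,3,0,0,0],[0,0,3,0,0,0],[0,0,3,0,0,0],[0,0,3,0,0,0],[0,0,3,0,0,0],[0,0,0,0,0,0]]]'
python3 -m crank '[[[0,0,0.6,0,0,0],[0,0,0.6,0,0,0],[0,0,0.2,0,0,0],[0,0,0.1,0,0,0],[0,0,0,0,0,0],[0,0,0,0,0,0]]]'
python3 - <<'E'
from h import *
s=read_state(); print(s['wrist_force'],s['torque'],s['grip_force'],s['width'])
delta([.50,-.50,.038])
E
```

```text
time: 9.5
tool_pos: [0.4969, -0.5028, 0.2588]
tcp_rot: [-2.766, -1.487, 0.005]
wrist_force: [-0.5, 0.1, 0.1]
width: 0.212
grip_force: 109.2
time: 10.17
tool_pos: [0.4936, -0.4927, 0.0421]
tcp_rot: [-2.75, -1.485, 0.007]
wrist_force: [-0.6, 2.6, -3.7]
width: 0.212
grip_force: 109.2
time: 10.67
tool_pos: [0.4995, -0.4994, 0.0389]
tcp_rot: [2.763, 1.491, 0.001]
wrist_force: [0.4, -0.7, -1.0]
width: 0.208
grip_force: 109.2
[ 0.38239067 -0.73200113 -0.9999425 ] [-0.02081616  0.03882612 -0.03817055] 109.16106462478638 0.20844613606256307
pos [ 0.4995 -0.4994  0.0389] tilt 0.14 yaw_y -0.581 q6 -0.24 t 10.7
shift cm (tool) [-0.02  0.07  0.09] turn z None
```

```bash
python3 -m crank '[[[0,0,0.1,0,0,0],[0,0,0.1,0,0,0],[0,0,0.1,0,0,0],[0,0,0,0,0,0],[0,0,0,0,0,0]]]'
python3 -m crank '[[[0,0,0,0,0,0],[0,0,0,0,0,0],[0,0,0,0,0,0],[0,0,0,0,0,0],[0,0,0,0,0,0],[0,0,0,0,0,0]]]' 6 60
python3 -m crank '[[[0,0,-1,0,0,0],[0,0,-2,0,0,0],[0,0,-3,0,0,0],[0,0,-4,0,0,0],[0,0,-4,0,0,0],[0,0,-4,0,0,0],[0,0,-4,0,0,0],[0,0,0,0,0,0]]]'
python3 - <<'E'
from h import *
s=read_state(); print(s['wrist_force'],s['grip_force'],s['width'])
delta([.508,-.305,s['tool_pos'][2]],np.pi/2)
im=read_camera("top"); cv2.imwrite("pics/t4.png",im)
E
```

```text
time: 11.08
tool_pos: [0.4995, -0.4995, 0.0375]
tcp_rot: [2.763, 1.491, 0.001]
wrist_force: [-2.5, 2.4, 9.5]
width: 0.213
grip_force: 110.7
time: 11.58
tool_pos: [0.4987, -0.4985, 0.0339]
tcp_rot: [-2.764, -1.492, 0.0]
wrist_force: [-0.3, 0.5, -0.2]
width: 0.705
grip_force: 0.0
time: 12.25
tool_pos: [0.5022, -0.5023, 0.2676]
tcp_rot: [2.749, 1.484, 0.007]
wrist_force: [1.2, -1.4, 1.9]
width: 0.702
grip_force: 0.0
[ 1.20567675 -1.37247639  1.89236915] 0.0 0.7015746528366981
pos [ 0.5022 -0.5023  0.2676] tilt 1.06 yaw_y -0.581 q6 -0.24 t 12.2
shift cm (tool) [ 16.81 -10.35  -0.26] turn z 0.9898667793780946
```

```bash
cat >> h.py <<'E'
def find():
    im=read_camera("top"); m=camera_model("top")
    mask=np.zeros(im.shape[:2],np.uint8); cv2.fillPoly(mask,[np.int32(proj(m,[[.66,.145,.003],[.66,-.135,.003],[.478,-.14,.003],[.47,.143,.003]]))],1)
    for c in blobs((im.min(2)>90)&(mask>0),30):
        o=axis(onplane(m,c[:,0],.015)); print(o[0].round(4),round(o[1],3),np.round(o[2],3))
E
python3 - <<'E'
from h import *
find()
delta([.5175,-.0955,.25],.373+np.pi/2)
E
```

```text
[0.5185 0.1114] 1.862 [0.024 0.053]
[ 0.5168 -0.0955] 0.35 [0.024 0.053]
[0.5696 0.0129] 0.584 [0.024 0.054]
[0.6154 0.1034] 1.978 [0.024 0.052]
[ 0.6172 -0.0897] 0.395 [0.024 0.054]
pos [ 0.5001 -0.5     0.2594] tilt 0.45 yaw_y -0.581 q6 -0.24 t 12.3
shift cm (tool) [ 34.77 -20.76   0.71] turn z 0.6168125631883736
```

View pics/t4.png

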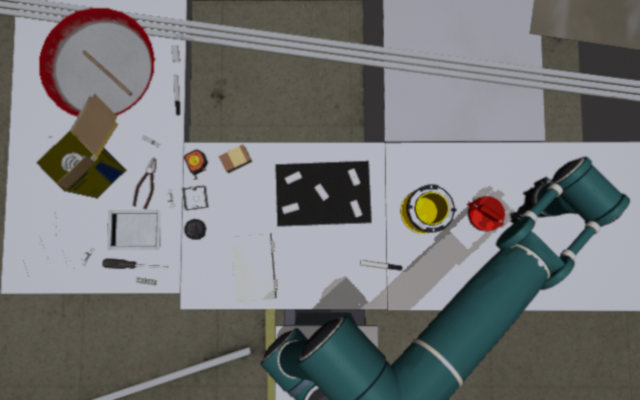

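The cap now stands on the desk at (487,212), the tub is open at (430,208), and all five sleeves are unmoved.

```bash
python3 -m crank '[[[2.9,-1.73,0,0,0,0],[2.9,-1.73,0,0,0,0],[2.9,-1.73,0,0,0,0],[2.9,-1.73,0,0,0,0],[2.9,-1.73,0,0,0,0],[2.9,-1.73,0,0,0,0]]]' 5 60
python3 -m crank '[[[2.9,-1.73,0,0,0,0],[2.9,-1.73,0,0,0,0],[2.9,-1.73,0,0,0,0],[2.9,-1.73,0,0,0,0],[2.9,-1.73,0,0,0,0],[2.9,-1.73,0,0,0,0],[0,0,0,0,0,0],[0,0,0,0,0,0]]]'
python3 -m crank '[[[0,0,0,0,0,0.105],[0,0,0,0,0,0.105],[0,0,0,0,0,0.105],[0,0,0,0,0,0.105],[0,0,0,0,0,0.105],[0,0,0,0,0,0.105],[0,0,0,0,0,0],[0,0,0,0,0,0]]]'
python3 -m crank '[[[0,0,3,0,0,0],[0,0,3,0,0,0],[0,0,3,0,0,0],[0,0,3,0,0,0],[0,0,3,0,0,0],[0,0,2,0,0,0],[0,0,0,0,0,0],[0,0,0,0,0,0]]]'
python3 - <<'E'
from h import *
delta([.5170,-.0955,.006],.36+np.pi/2)
E
```

```text
time: 12.85
tool_pos: [0.5062, -0.2941, 0.2521]
tcp_rot: [-2.762, -1.49, 0.003]
wrist_force: [0.8, 0.3, -1.0]
width: 0.588
grip_force: 0.0
time: 13.52
tool_pos: [0.5152, -0.0921, 0.2527]
tcp_rot: [-2.761, -1.496, 0.004]
wrist_force: [-0.1, 0.4, -0.1]
width: 0.581
grip_force: 0.0
time: 14.18
tool_pos: [0.5157, -0.0949, 0.2534]
tcp_rot: [-3.09, -0.564, 0.002]
wrist_force: [-0.4, -0.5, 0.0]
width: 0.586
grip_force: 0.0
time: 14.85
tool_pos: [0.5148, -0.0939, 0.0829]
tcp_rot: [-3.089, -0.564, 0.006]
wrist_force: [1.3, 0.2, -0.7]
width: 0.585
grip_force: 0.0
pos [ 0.5148 -0.0939  0.0829] tilt 0.22 yaw_y -1.21 q6 0.98 t 14.8
shift cm (tool) [0.17 0.24 7.69] turn z 0.0010787220080565874
```

```bash
python3 -m crank '[[[0.1,0.1,2,0,0,0],[0,0,2,0,0,0],[0,0,2,0,0,0],[0,0,1,0,0,0],[0,0,0.6,0,0,0],[0,0,0,0,0,0],[0,0,0,0,0,0]]]'
python3 -m crank '[[[0,0,0,0,0,0],[0,0,0,0,0,0],[0,0,0,0,0,0],[0,0,0,0,0,0],[0,0,0,0,0,0],[0,0,0,0,0,0]]]' 0 40
python3 -m crank '[[[0,0,-1,0,0,0],[0,0,-3,0,0,0],[0,0,-4,0,0,0],[0,0,-4,0,0,0],[0,0,-4,0,0,0],[0,0,-4,0,0,0],[0,0,0,0,0,0],[0,0,0,0,0,0]]]'
python3 - <<'E'
from h import *
delta([.508,-.306,.125])
E
```

```text
time: 15.43
tool_pos: [0.5186, -0.0947, 0.0094]
tcp_rot: [3.09, 0.562, 0.002]
wrist_force: [1.0, -0.4, 0.3]
width: 0.583
grip_force: 0.0
time: 15.93
tool_pos: [0.519, -0.0947, 0.0097]
tcp_rot: [3.09, 0.562, 0.004]
wrist_force: [-0.4, -0.4, 5.6]
width: 0.248
grip_force: 40.3
time: 16.6
tool_pos: [0.5198, -0.0949, 0.2127]
tcp_rot: [3.088, 0.562, 0.011]
wrist_force: [0.6, -0.9, -0.3]
width: 0.248
grip_force: 39.5
pos [ 0.5198 -0.0949  0.2127] tilt 0.45 yaw_y -1.211 q6 0.98 t 16.6
shift cm (tool) [-8.59 19.31  8.8 ] turn z None
```

```bash
python3 -m crank '[[[-1.43,3.22,0,0,0,0],[-1.43,3.22,0,0,0,0],[-1.43,3.22,0,0,0,0],[-1.43,3.22,0,0,0,0],[-1.43,3.22,0,0,0,0],[-1.43,3.22,0,0,0,0],[0,0,0,0,0,0],[0,0,0,0,0,0]]]'
python3 -m crank '[[[0,0,2,0,0,0],[0,0,2,0,0,0],[0,0,2,0,0,0],[0,0,2,0,0,0],[0,0,0,0,0,0],[0,0,0,0,0,0]]]'
python3 -m crank '[[[0,0,0,0,0,0],[0,0,0,0,0,0],[0,0,0,0,0,0],[0,0,0,0,0,0],[0,0,0,0,0,0]]]' 3.6
python3 -m crank '[[[0,0,-2,0,0,0],[0,0,-3,0,0,0],[0,0,-4,0,0,0],[0,0,-2,0,0,0],[0,0,0,0,0,0],[0,0,0,0,0,0]]]'
python3 - <<'E'
from h import *
find()
delta([.6172,-.0897,.20],.395+np.pi/2)
E
```

```text
time: 17.27
tool_pos: [0.5036, -0.3064, 0.2061]
tcp_rot: [-3.089, -0.556, 0.004]
wrist_force: [-0.4, 0.0, -0.2]
width: 0.251
grip_force: 39.5
time: 17.77
tool_pos: [0.5036, -0.303, 0.1261]
tcp_rot: [-3.087, -0.563, 0.006]
wrist_force: [-0.6, -0.3, -0.2]
width: 0.247
grip_force: 39.5
time: 18.18
tool_pos: [0.5058, -0.3058, 0.1294]
tcp_rot: [3.09, 0.562, 0.002]
wrist_force: [0.1, -0.1, -1.1]
width: 0.423
grip_force: 0.0
time: 18.68
tool_pos: [0.5064, -0.3062, 0.2409]
tcp_rot: [3.088, 0.561, 0.006]
wrist_force: [0.7, 0.2, -0.3]
width: 0.422
grip_force: 0.0
[0.5185 0.1114] 1.862 [0.024 0.053]
[0.5696 0.0129] 0.584 [0.024 0.054]
[0.6155 0.1028] 2.035 [0.024 0.052]
[ 0.6172 -0.0897] 0.395 [0.024 0.054]
pos [ 0.5053 -0.3055  0.2386] tilt 0.05 yaw_y -1.211 q6 0.63 t 18.7
shift cm (tool) [ 18.07 -16.26   3.86] turn z -0.035340564200501134
```

```bash
python3 -m crank '[[[2.59,-2.33,0,0,0,0],[2.59,-2.33,0,0,0,0],[2.59,-2.33,0,0,0,0],[2.59,-2.33,0,0,0,0],[2.59,-2.33,0,0,0,0],[2.59,-2.33,0,0,0,0],[2.59,-2.33,0,0,0,0],[0,0,0,0,0,-0.035]]]' 5 40
python3 -m crank '[[[0,0,0,0,0,0],[0,0,3,0,0,0],[0,0,3,0,0,0],[0,0,3,0,0,0],[0,0,3,0,0,0],[0,0,3,0,0,0],[0,0,0,0,0,0],[0,0,0,0,0,0]]]'
python3 -m crank '[[[0,0,0,0,0,0],[0,0,0,0,0,0]]]'
python3 - <<'E'
from h import *
delta([.6172,-.0897,.010],.395+np.pi/2)
E
```

```text
time: 19.4
tool_pos: [0.6183, -0.0831, 0.2353]
tcp_rot: [-3.075, -0.622, 0.003]
wrist_force: [-0.2, -0.2, -0.4]
width: 0.582
grip_force: 0.0
time: 20.07
tool_pos: [0.6141, -0.0893, 0.085]
tcp_rot: [-3.078, -0.613, 0.011]
wrist_force: [0.3, 0.3, 0.5]
width: 0.587
grip_force: 0.0
time: 20.23
tool_pos: [0.6192, -0.0897, 0.0907]
tcp_rot: [3.079, 0.615, 0.005]
wrist_force: [-0.2, -0.5, 0.4]
width: 0.583
grip_force: 0.0
pos [ 0.6192 -0.0897  0.0907] tilt 0.22 yaw_y -1.177 q6 0.99 t 20.2
shift cm (tool) [-0.21 -0.09  8.07] turn z -0.0009596039418688918
```

```bash
python3 -m crank '[[[-0.1,0,2,0,0,0],[0,0,2,0,0,0],[0,0,2,0,0,0],[0,0,1,0,0,0],[0,0,0.8,0,0,0],[0,0,0,0,0,0],[0,0,0,0,0,0]]]'
python3 -m crank '[[[0,0,0,0,0,0],[0,0,0,0,0,0],[0,0,0,0,0,0],[0,0,0,0,0,0],[0,0,0,0,0,0],[0,0,0,0,0,0]]]' 0 40
python3 -m crank '[[[0,0,-1,0,0,0],[0,0,-3,0,0,0],[0,0,-4,0,0,0],[0,0,-4,0,0,0],[0,0,-4,0,0,0],[0,0,-4,0,0,0],[0,0,0,0,0,0],[0,0,0,0,0,0]]]'
python3 - <<'E'
from h import *
delta([.508,-.306,.125])
E
```

```text
time: 20.82
tool_pos: [0.6174, -0.0895, 0.0112]
tcp_rot: [3.08, 0.616, 0.002]
wrist_force: [0.4, 0.4, 0.6]
width: 0.582
grip_force: 0.0
time: 21.32
tool_pos: [0.618, -0.0895, 0.0119]
tcp_rot: [3.08, 0.616, 0.004]
wrist_force: [0.2, 0.1, 5.8]
width: 0.251
grip_force: 40.0
time: 21.98
tool_pos: [0.6189, -0.0897, 0.2152]
tcp_rot: [3.078, 0.616, 0.012]
wrist_force: [0.4, 0.0, -0.4]
width: 0.254
grip_force: 39.3
pos [ 0.6189 -0.0897  0.2152] tilt 0.46 yaw_y -1.176 q6 0.99 t 22.0
shift cm (tool) [-18.61  15.66   8.96] turn z None
```

```bash
python3 -m crank '[[[-2.64,2.23,0,0,0,0],[-2.64,2.23,0,0,0,0],[-2.64,2.23,0,0,0,0],[-2.64,2.23,0,0,0,0],[-2.64,2.23,0,0,0,0],[-2.64,2.23,0,0,0,0],[-2.64,2.23,0,0,0,0],[0,0,0,0,0,0]]]'
python3 -m crank '[[[0,0,0,0,0,0],[0,0,2,0,0,0],[0,0,2,0,0,0],[0,0,2,0,0,0],[0,0,2,0,0,0],[0,0,0,0,0,0],[0,0,0,0,0,0]]]'
python3 -m crank '[[[0,0,0,0,0,0],[0,0,0,0,0,0],[0,0,0,0,0,0],[0,0,0,0,0,0],[0,0,0,0,0,0]]]' 3.6
python3 -m crank '[[[0,0,-2,0,0,0],[0,0,-3,0,0,0],[0,0,-4,0,0,0],[0,0,-2,0,0,0],[0,0,0,0,0,0],[0,0,0,0,0,0]]]'
python3 - <<'E'
from h import *
find()
delta([.5696,.0129,.20],.59+np.pi/2)
E
```

```text
time: 22.65
tool_pos: [0.5019, -0.3086, 0.208]
tcp_rot: [-3.081, -0.609, 0.008]
wrist_force: [0.2, 0.5, 0.6]
width: 0.251
grip_force: 39.3
time: 23.23
tool_pos: [0.5048, -0.3023, 0.1279]
tcp_rot: [-3.076, -0.617, 0.006]
wrist_force: [-0.7, -0.5, 0.3]
width: 0.246
grip_force: 39.3
time: 23.65
tool_pos: [0.5066, -0.3048, 0.1314]
tcp_rot: [3.079, 0.616, 0.002]
wrist_force: [0.2, 0.3, -0.3]
width: 0.426
grip_force: 0.0
time: 24.15
tool_pos: [0.5072, -0.3053, 0.2431]
tcp_rot: [3.077, 0.615, 0.006]
wrist_force: [0.8, -0.4, -0.2]
width: 0.42
grip_force: 0.0
[0.5185 0.1114] 1.862 [0.024 0.053]
[0.5696 0.0129] 0.584 [0.024 0.054]
[0.6155 0.1028] 2.035 [0.024 0.052]
pos [ 0.5061 -0.3046  0.2408] tilt 0.07 yaw_y -1.176 q6 0.59 t 24.2
shift cm (tool) [ 18.07 -26.87   4.07] turn z -0.19535362308385906
```

```bash
python3 -m crank '[[[2.01,-2.99,0,0,0,0],[2.01,-2.99,0,0,0,0],[2.01,-2.99,0,0,0,0],[2.01,-2.99,0,0,0,0],[2.01,-2.99,0,0,0,0],[2.01,-2.99,0,0,0,0],[2.01,-2.99,0,0,0,0],[2.01,-2.99,0,0,0,0]]]' 5 40
python3 -m crank '[[[2.01,-2.99,0,0,0,0],[0,0,0,0,0,-0.1],[0,0,0,0,0,-0.095],[0,0,3,0,0,0],[0,0,3,0,0,0],[0,0,3,0,0,0],[0,0,3,0,0,0],[0,0,3,0,0,0]]]'
python3 -m crank '[[[0,0,0,0,0,0],[0,0,0,0,0,0],[0,0,0,0,0,0]]]'
python3 - <<'E'
from h import *
delta([.5696,.0129,.010],.59+np.pi/2)
E
```

```text
time: 24.87
tool_pos: [0.5611, -0.0201, 0.2379]
tcp_rot: [-3.08, -0.616, 0.006]
wrist_force: [0.7, -0.0, 0.5]
width: 0.585
grip_force: 0.0
time: 25.53
tool_pos: [0.5675, 0.0136, 0.0868]
tcp_rot: [-3.005, -0.913, 0.005]
wrist_force: [0.2, -0.3, 0.3]
width: 0.587
grip_force: 0.0
time: 25.78
tool_pos: [0.5696, 0.0134, 0.0906]
tcp_rot: [-3.006, -0.913, 0.0]
wrist_force: [-0.1, 0.2, 1.0]
width: 0.589
grip_force: 0.0
pos [0.5696 0.0134 0.0906] tilt 0.02 yaw_y -0.981 q6 0.96 t 25.8
shift cm (tool) [-0.03  0.04  8.06] turn z -0.00029119204608196725
```

```bash
python3 -m crank '[[[0,0,2,0,0,0],[0,0,2,0,0,0],[0,0,2,0,0,0],[0,0,1,0,0,0],[0,0,0.9,0,0,0],[0,0,0,0,0,0],[0,0,0,0,0,0]]]'
python3 -m crank '[[[0,0,0,0,0,0],[0,0,0,0,0,0],[0,0,0,0,0,0],[0,0,0,0,0,0],[0,0,0,0,0,0],[0,0,0,0,0,0]]]' 0 40
python3 -m crank '[[[0,0,-1,0,0,0],[0,0,-3,0,0,0],[0,0,-4,0,0,0],[0,0,-4,0,0,0],[0,0,-4,0,0,0],[0,0,-4,0,0,0],[0,0,0,0,0,0],[0,0,0,0,0,0]]]'
python3 - <<'E'
from h import *
delta([.508,-.306,.125])
E
```

```text
time: 26.37
tool_pos: [0.5703, 0.0135, 0.0122]
tcp_rot: [3.006, 0.913, 0.002]
wrist_force: [0.5, 0.7, -0.6]
width: 0.587
grip_force: 0.0
time: 26.87
tool_pos: [0.571, 0.0134, 0.0128]
tcp_rot: [3.005, 0.913, 0.004]
wrist_force: [-1.4, -0.1, 5.7]
width: 0.251
grip_force: 40.0
time: 27.53
tool_pos: [0.5718, 0.0135, 0.2159]
tcp_rot: [3.004, 0.912, 0.012]
wrist_force: [-0.5, -0.7, 0.4]
width: 0.247
grip_force: 39.2
pos [0.5718 0.0135 0.2159] tilt 0.45 yaw_y -0.981 q6 0.96 t 27.5
shift cm (tool) [-23.13  22.96   9.04] turn z None
```

```bash
python3 -m crank '[[[-2.57,2.55,0,0,0,0],[-2.57,2.55,0,0,0,0],[-2.57,2.55,0,0,0,0],[-2.57,2.55,0,0,0,0],[-2.57,2.55,0,0,0,0],[-2.57,2.55,0,0,0,0],[-2.57,2.55,0,0,0,0],[-2.57,2.55,0,0,0,0]]]'
python3 -m crank '[[[-2.5,2.5,0,0,0,0],[0,0,0,0,0,0],[0,0,2,0,0,0],[0,0,2,0,0,0],[0,0,2,0,0,0],[0,0,2,0,0,0],[0,0,0,0,0,0],[0,0,0,0,0,0]]]'
python3 -m crank '[[[0,0,0,0,0,0],[0,0,0,0,0,0],[0,0,0,0,0,0],[0,0,0,0,0,0],[0,0,0,0,0,0]]]' 3.6
python3 -m crank '[[[0,0,-2,0,0,0],[0,0,-3,0,0,0],[0,0,-4,0,0,0],[0,0,-2,0,0,0],[0,0,0,0,0,0],[0,0,0,0,0,0]]]'
python3 - <<'E'
from h import *
find()
delta([.5185,.1114,.20],1.862+np.pi/2)
E
```

```text
time: 28.2
tool_pos: [0.51, -0.2712, 0.2091]
tcp_rot: [-3.003, -0.912, 0.004]
wrist_force: [1.0, 0.1, -0.3]
width: 0.247
grip_force: 39.3
time: 28.87
tool_pos: [0.5032, -0.3034, 0.1285]
tcp_rot: [-3.001, -0.912, 0.006]
wrist_force: [-0.2, 0.3, 0.4]
width: 0.253
grip_force: 39.3
time: 29.28
tool_pos: [0.5058, -0.3054, 0.1323]
tcp_rot: [3.005, 0.913, 0.002]
wrist_force: [0.8, -0.5, -0.3]
width: 0.423
grip_force: 0.0
time: 29.78
tool_pos: [0.5064, -0.3059, 0.244]
tcp_rot: [3.002, 0.912, 0.005]
wrist_force: [0.8, 0.1, -0.4]
width: 0.419
grip_force: 0.0
[0.5186 0.1114] 1.849 [0.024 0.053]
[0.6155 0.1028] 2.035 [0.024 0.052]
pos [ 0.5054 -0.3052  0.2419] tilt 0.07 yaw_y -0.981 q6 0.4 t 29.8
shift cm (tool) [ 24.26 -33.89   4.16] turn z -1.2722120241766666
```

```bash
python3 -m crank '[[[2.02,-2.82,0,0,0,0],[2.02,-2.82,0,0,0,0],[2.02,-2.82,0,0,0,0],[2.02,-2.82,0,0,0,0],[2.02,-2.82,0,0,0,0],[2.02,-2.82,0,0,0,0]]]' 5 40
python3 -m crank '[[[2.02,-2.82,0,0,0,0],[2.02,-2.82,0,0,0,0],[2.02,-2.82,0,0,0,0],[2.02,-2.82,0,0,0,0],[2.02,-2.82,0,0,0,0],[2.02,-2.82,0,0,0,0],[0,0,0,0,0,0]]]'
python3 -m crank '[[[0,0,0,0,0,-0.115],[0,0,0,0,0,-0.115],[0,0,0,0,0,-0.115],[0,0,0,0,0,-0.115],[0,0,0,0,0,-0.115],[0,0,0,0,0,-0.115],[0,0,0,0,0,-0.115],[0,0,0,0,0,-0.115]]]'
python3 -m crank '[[[0,0,0,0,0,-0.115],[0,0,0,0,0,-0.115],[0,0,0,0,0,-0.115],[0,0,3,0,0,0],[0,0,3,0,0,0],[0,0,3,0,0,0],[0,0,3,0,0,0],[0,0,3,0,0,0]]]'
python3 -m crank '[[[0,0,0,0,0,0],[0,0,0,0,0,0],[0,0,0,0,0,0]]]'
python3 - <<'E'
from h import *
delta([.5185,.1114,.010],1.855+np.pi/2)
E
```

```text
time: 30.33
tool_pos: [0.5102, -0.0952, 0.2389]
tcp_rot: [-3.004, -0.912, 0.005]
wrist_force: [0.2, 0.1, 0.2]
width: 0.587
grip_force: 0.0
time: 30.92
tool_pos: [0.5169, 0.1161, 0.2391]
tcp_rot: [-3.001, -0.919, 0.004]
wrist_force: [0.3, -1.3, -0.3]
width: 0.585
grip_force: 0.0
time: 31.58
tool_pos: [0.5172, 0.1101, 0.2391]
tcp_rot: [-2.281, -2.158, 0.005]
wrist_force: [-0.2, 1.2, -0.7]
width: 0.584
grip_force: 0.0
time: 32.25
tool_pos: [0.5167, 0.11, 0.0883]
tcp_rot: [-1.884, -2.512, 0.004]
wrist_force: [0.4, -0.1, -0.5]
width: 0.585
grip_force: 0.0
time: 32.5
tool_pos: [0.5187, 0.1107, 0.0917]
tcp_rot: [-1.885, -2.513, 0.0]
wrist_force: [0.6, -0.2, 0.1]
width: 0.588
grip_force: 0.0
pos [0.5187 0.1107 0.0917] tilt 0.01 yaw_y 0.284 q6 -0.12 t 32.5
shift cm (tool) [0.07 0.   8.17] turn z -0.0004588526558340078
```

```bash
python3 -m crank '[[[0.1,0,2,0,0,0],[0,0,2,0,0,0],[0,0,2,0,0,0],[0,0,1,0,0,0],[0,0,1,0,0,0],[0,0,0,0,0,0],[0,0,0,0,0,0]]]'
python3 -m crank '[[[0,0,0,0,0,0],[0,0,0,0,0,0],[0,0,0,0,0,0],[0,0,0,0,0,0],[0,0,0,0,0,0],[0,0,0,0,0,0]]]' 0 40
python3 -m crank '[[[0,0,-1,0,0,0],[0,0,-3,0,0,0],[0,0,-4,0,0,0],[0,0,-4,0,0,0],[0,0,-4,0,0,0],[0,0,-4,0,0,0],[0,0,0,0,0,0],[0,0,0,0,0,0]]]'
python3 - <<'E'
from h import *
delta([.508,-.306,.13])
E
```

```text
time: 33.08
tool_pos: [0.5189, 0.112, 0.0121]
tcp_rot: [1.884, 2.513, 0.001]
wrist_force: [0.9, 0.8, 0.5]
width: 0.584
grip_force: 0.0
time: 33.58
tool_pos: [0.5197, 0.1122, 0.0127]
tcp_rot: [1.884, 2.512, 0.003]
wrist_force: [0.1, 0.1, 6.6]
width: 0.251
grip_force: 40.1
time: 34.25
tool_pos: [0.5204, 0.1123, 0.2157]
tcp_rot: [1.881, 2.509, 0.009]
wrist_force: [-0.7, -0.7, -0.6]
width: 0.245
grip_force: 39.3
pos [0.5204 0.1123 0.2157] tilt 0.45 yaw_y 0.284 q6 -0.12 t 34.2
shift cm (tool) [-39.8  -12.98   8.5 ] turn z None
```

```bash
python3 -m crank '[[[-3.31,-1.08,0,0,0,0],[-3.31,-1.08,0,0,0,0],[-3.31,-1.08,0,0,0,0],[-3.31,-1.08,0,0,0,0],[-3.31,-1.08,0,0,0,0],[-3.31,-1.08,0,0,0,0]]]'
python3 -m crank '[[[-3.31,-1.08,0,0,0,0],[-3.31,-1.08,0,0,0,0],[-3.31,-1.08,0,0,0,0],[-3.31,-1.08,0,0,0,0],[-3.31,-1.08,0,0,0,0],[-3.31,-1.08,0,0,0,0],[0,0,0,0,0,0],[0,0,0,0,0,0]]]'
python3 -m crank '[[[0,0,2,0,0,0],[0,0,2,0,0,0],[0,0,2,0,0,0],[0,0,2,0,0,0],[0,0,0,0,0,0],[0,0,0,0,0,0]]]'
python3 -m crank '[[[0,0,0,0,0,0],[0,0,0,0,0,0],[0,0,0,0,0,0],[0,0,0,0,0,0],[0,0,0,0,0,0]]]' 3.6
python3 -m crank '[[[0,0,-2,0,0,0],[0,0,-3,0,0,0],[0,0,-4,0,0,0],[0,0,-2,0,0,0],[0,0,0,0,0,0],[0,0,0,0,0,0]]]'
python3 - <<'E'
from h import *
find()
delta([.6155,.1028,.20],2.02+np.pi/2)
E
```

```text
time: 34.75
tool_pos: [0.5097, -0.098, 0.2092]
tcp_rot: [-1.882, -2.511, 0.002]
wrist_force: [1.7, 0.0, 0.0]
width: 0.252
grip_force: 39.3
time: 35.42
tool_pos: [0.5035, -0.3066, 0.209]
tcp_rot: [-1.886, -2.507, 0.0]
wrist_force: [0.2, 0.5, -0.6]
width: 0.249
grip_force: 39.3
time: 35.92
tool_pos: [0.5035, -0.3033, 0.129]
tcp_rot: [-1.88, -2.51, 0.0]
wrist_force: [0.5, 0.2, -0.2]
width: 0.251
grip_force: 39.3
time: 36.33
tool_pos: [0.5056, -0.306, 0.1324]
tcp_rot: [1.884, 2.512, 0.0]
wrist_force: [0.1, 0.4, 0.2]
width: 0.417
grip_force: 0.0
time: 36.83
tool_pos: [0.5062, -0.3065, 0.2438]
tcp_rot: [1.882, 2.509, 0.0]
wrist_force: [-0.3, -0.0, -0.6]
width: 0.426
grip_force: 0.0
[0.6155 0.1028] 2.035 [0.024 0.052]
pos [ 0.5051 -0.3058  0.2416] tilt 0.05 yaw_y 0.284 q6 -0.87 t 36.9
shift cm (tool) [36.13 22.04  4.15] turn z -0.16536586940560838
```

```bash
python3 -m crank '[[[3.01,1.84,0,0,0,0],[3.01,1.84,0,0,0,0],[3.01,1.84,0,0,0,0],[3.01,1.84,0,0,0,0],[3.01,1.84,0,0,0,0],[3.01,1.84,0,0,0,0]]]' 5 40
python3 -m crank '[[[3.01,1.84,0,0,0,0],[3.01,1.84,0,0,0,0],[3.01,1.84,0,0,0,0],[3.01,1.84,0,0,0,0],[3.01,1.84,0,0,0,0],[3.01,1.84,0,0,0,0],[0,0,0,0,0,0]]]'
python3 -m crank '[[[0,0,0,0,0,-0.08],[0,0,0,0,0,-0.075],[0,0,3,0,0,0],[0,0,3,0,0,0],[0,0,3,0,0,0],[0,0,3,0,0,0],[0,0,3,0,0,0],[0,0,0,0,0,0]]]'
python3 -m crank '[[[0,0,0,0,0,0],[0,0,0,0,0,0]]]'
python3 - <<'E'
from h import *
delta([.6155,.103,.010],2.01+np.pi/2)
E
```

```text
time: 37.38
tool_pos: [0.5591, -0.0995, 0.2386]
tcp_rot: [-1.883, -2.51, 0.003]
wrist_force: [1.2, -1.7, 0.1]
width: 0.59
grip_force: 0.0
time: 37.97
tool_pos: [0.6154, 0.1087, 0.2384]
tcp_rot: [-1.876, -2.514, -0.0]
wrist_force: [-0.2, -0.6, 0.2]
width: 0.583
grip_force: 0.0
time: 38.63
tool_pos: [0.6082, 0.1015, 0.0817]
tcp_rot: [-1.678, -2.641, 0.017]
wrist_force: [-1.2, -0.1, -0.8]
width: 0.588
grip_force: 0.0
time: 38.8
tool_pos: [0.616, 0.1027, 0.0916]
tcp_rot: [-1.685, -2.652, 0.0]
wrist_force: [0.6, 0.6, 1.0]
width: 0.589
grip_force: 0.0
pos [0.616  0.1027 0.0916] tilt 0.02 yaw_y 0.439 q6 -0.31 t 38.8
shift cm (tool) [ 0.05 -0.03  8.16] turn z -0.0003932883485537886
```

```bash
python3 -m crank '[[[0,0,2,0,0,0],[0,0,2,0,0,0],[0,0,2,0,0,0],[0,0,1,0,0,0],[0,0,1,0,0,0],[0,0,0,0,0,0],[0,0,0,0,0,0]]]'
python3 -m crank '[[[0,0,0,0,0,0],[0,0,0,0,0,0],[0,0,0,0,0,0],[0,0,0,0,0,0],[0,0,0,0,0,0],[0,0,0,0,0,0]]]' 0 40
python3 -m crank '[[[0,0,-1,0,0,0],[0,0,-3,0,0,0],[0,0,-4,0,0,0],[0,0,-4,0,0,0],[0,0,-4,0,0,0],[0,0,-4,0,0,0],[0,0,0,0,0,0],[0,0,0,0,0,0]]]'
python3 - <<'E'
from h import *
delta([.508,-.306,.13])
E
```

```text
time: 39.38
tool_pos: [0.6166, 0.103, 0.0122]
tcp_rot: [1.684, 2.651, 0.001]
wrist_force: [-0.4, -0.0, -0.5]
width: 0.583
grip_force: 0.0
time: 39.88
tool_pos: [0.6173, 0.1031, 0.0129]
tcp_rot: [1.683, 2.65, 0.003]
wrist_force: [0.7, -0.6, 6.5]
width: 0.249
grip_force: 39.9
time: 40.55
tool_pos: [0.6181, 0.1032, 0.2162]
tcp_rot: [1.681, 2.647, 0.008]
wrist_force: [-0.6, -0.3, -1.6]
width: 0.248
grip_force: 39.2
pos [0.6181 0.1032 0.2162] tilt 0.46 yaw_y 0.439 q6 -0.31 t 40.5
shift cm (tool) [-32.34 -27.43   8.49] turn z None
```

```bash
python3 -m crank '[[[-2.7,-2.29,0,0,0,0],[-2.7,-2.29,0,0,0,0],[-2.7,-2.29,0,0,0,0],[-2.7,-2.29,0,0,0,0],[-2.7,-2.29,0,0,0,0],[-2.7,-2.29,0,0,0,0]]]'
python3 -m crank '[[[-2.7,-2.29,0,0,0,0],[-2.7,-2.29,0,0,0,0],[-2.7,-2.29,0,0,0,0],[-2.7,-2.29,0,0,0,0],[-2.7,-2.29,0,0,0,0],[-2.7,-2.29,0,0,0,0],[0,0,0,0,0,0],[0,0,0,0,0,0]]]'
python3 -m crank '[[[0,0,2,0,0,0],[0,0,2,0,0,0],[0,0,2,0,0,0],[0,0,1.8,0,0,0],[0,0,0,0,0,0],[0,0,0,0,0,0]]]'
python3 -m crank '[[[0,0,0,0,0,0],[0,0,0,0,0,0],[0,0,0,0,0,0],[0,0,0,0,0,0],[0,0,0,0,0,0]]]' 3.6
python3 -m crank '[[[0,0,-2,0,0,0],[0,0,-3,0,0,0],[0,0,-4,0,0,0],[0,0,-2,0,0,0],[0,0,0,0,0,0],[0,0,0,0,0,0]]]'
python3 - <<'E'
from h import *
find()
delta([.4995,-.4995,.25],.99+np.pi/2)
E
```

```text
time: 41.05
tool_pos: [0.558, -0.1031, 0.209]
tcp_rot: [-1.682, -2.649, 0.002]
wrist_force: [0.8, 0.1, 0.4]
width: 0.248
grip_force: 39.3
time: 41.72
tool_pos: [0.5029, -0.3081, 0.209]
tcp_rot: [-1.687, -2.645, -0.0]
wrist_force: [-1.1, 0.4, -0.1]
width: 0.249
grip_force: 39.3
time: 42.22
tool_pos: [0.5035, -0.3049, 0.1311]
tcp_rot: [-1.68, -2.649, -0.001]
wrist_force: [0.3, -0.0, 0.1]
width: 0.248
grip_force: 39.3
time: 42.63
tool_pos: [0.5053, -0.3075, 0.1343]
tcp_rot: [1.684, 2.65, -0.0]
wrist_force: [-0.6, 0.4, 0.8]
width: 0.423
grip_force: 0.0
time: 43.13
tool_pos: [0.5059, -0.308, 0.246]
tcp_rot: [1.682, 2.647, -0.0]
wrist_force: [-0.2, -0.2, -0.5]
width: 0.422
grip_force: 0.0
pos [ 0.5049 -0.3073  0.2438] tilt 0.07 yaw_y 0.439 q6 -1.03 t 43.2
shift cm (tool) [-17.17  -8.66  -0.6 ] turn z 1.0196674797482057
```

```bash
python3 -m crank '[[[-2.86,-1.44,0,0,0,0],[-2.86,-1.44,0,0,0,0],[-2.86,-1.44,0,0,0,0],[-2.86,-1.44,0,0,0,0],[-2.86,-1.44,0,0,0,0],[-2.86,-1.44,0,0,0,0],[0,0,0,0,0,0]]]' 6 60
python3 -m crank '[[[0,0,0,0,0,0.113],[0,0,0,0,0,0.113],[0,0,0,0,0,0.113],[0,0,0,0,0,0.113],[0,0,0,0,0,0.113],[0,0,0,0,0,0.113],[0,0,0,0,0,0.113],[0,0,0,0,0,0.113]]]'
python3 -m crank '[[[0,0,0,0,0,0.115],[0,0,0,0,0,0],[0,0,0,0,0,0],[0,0,0,0,0,0]]]'
python3 - <<'E'
from h import *
delta([.4995,-.4995,.036],.99+np.pi/2)
im=read_camera("top"); m=camera_model("top"); im0=cv2.imread("pics/t4.png")
def red(im):
    h,s,v=cv2.split(cv2.cvtColor(im,cv2.COLOR_BGR2HSV)); r=((h<6)|(h>172))&(s>120)&(v>60); r[:,:400]=0; return r
for i in(im0,im):
    for c in blobs(red(i),30): print(cv2.boundingRect(c),cv2.contourArea(c))
a=im[140:280,380:560]; cv2.imwrite("pics/t5.png",cv2.resize(a,None,fx=4,fy=4,interpolation=cv2.INTER_CUBIC))
E
```

```text
time: 43.77
tool_pos: [0.4974, -0.5039, 0.2396]
tcp_rot: [-1.688, -2.646, 0.003]
wrist_force: [0.3, 0.3, 0.3]
width: 0.704
grip_force: 0.0
time: 44.43
tool_pos: [0.4988, -0.4977, 0.2406]
tcp_rot: [-2.674, -1.64, 0.001]
wrist_force: [-0.8, -0.8, 0.6]
width: 0.702
grip_force: 0.0
time: 44.77
tool_pos: [0.4992, -0.4985, 0.242]
tcp_rot: [-2.76, -1.497, 0.001]
wrist_force: [-0.2, 0.3, -1.0]
width: 0.702
grip_force: 0.0
pos [ 0.4992 -0.4985  0.242 ] tilt 0.12 yaw_y -0.577 q6 -0.24 t 44.8
shift cm (tool) [-0.08  0.13 20.6 ] turn z 0.0037210635752238375
(468, 196, 37, 35) 933.5
(468, 197, 38, 34) 937.5
```

View pics/t5.png

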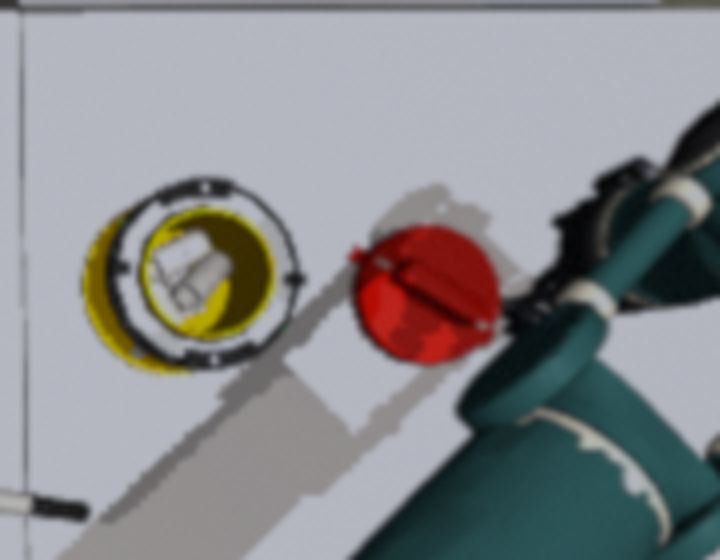

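The top view shows sleeves inside the tub around crop (190,270), none left on the mat, and the cap standing at crop (428,293) with its bar as I left it.

```bash
python3 -m crank '[[[0,0.1,3,0,0,0],[0,0,3,0,0,0],[0,0,3,0,0,0],[0,0,3,0,0,0],[0,0,3,0,0,0],[0,0,2,0,0,0],[0,0,0,0,0,0],[0,0,0,0,0,0]]]'
python3 -m crank '[[[0,0,1,0,0,0],[0,0,1,0,0,0],[0,0,1,0,0,0],[0,0,0.4,0,0,0],[0,0,0,0,0,0],[0,0,0,0,0,0]]]'
python3 -m crank '[[[0,0,0,0,0,0],[0,0,0,0,0,0],[0,0,0,0,0,0],[0,0,0,0,0,0],[0,0,0,0,0,0],[0,0,0,0,0,0],[0,0,0,0,0,0]]]' 0 110
python3 - <<'E'
from h import *
delta([.4995,-.4995,.036],.99+np.pi/2)
E
```

```text
time: 45.48
tool_pos: [0.4994, -0.4986, 0.0715]
tcp_rot: [-2.76, -1.493, 0.002]
wrist_force: [0.7, 0.1, 0.2]
width: 0.706
grip_force: 0.0
time: 45.98
tool_pos: [0.5002, -0.4995, 0.0389]
tcp_rot: [-2.763, -1.493, 0.0]
wrist_force: [0.6, 0.3, 0.5]
width: 0.706
grip_force: 0.0
time: 46.57
tool_pos: [0.501, -0.5004, 0.0403]
tcp_rot: [2.762, 1.493, 0.001]
wrist_force: [0.7, -0.0, 4.5]
width: 0.211
grip_force: 110.3
pos [ 0.501  -0.5004  0.0403] tilt 0.1 yaw_y -0.58 q6 -0.24 t 46.6
shift cm (tool) [-0.01 -0.17  0.43] turn z 0.0008114688176963369
```

```bash
python3 -m crank '[[[0,0,-1,0,0,0],[0,0,-3,0,0,0],[0,0,-4,0,0,0],[0,0,-4,0,0,0],[0,0,-4,0,0,0],[0,0,-4,0,0,0],[0,0,-2,0,0,0],[0,0,0,0,0,0]]]'
python3 -m crank '[[[0,0,0,0,0,0],[0,0,0,0,0,0]]]'
python3 - <<'E'
from h import *
find(); delta([.5088,-.3058,.25],-.581)
E
```

```text
time: 47.23
tool_pos: [0.5025, -0.502, 0.2679]
tcp_rot: [2.754, 1.488, 0.005]
wrist_force: [0.5, -1.4, 0.1]
width: 0.207
grip_force: 109.6
time: 47.4
tool_pos: [0.4995, -0.4988, 0.2571]
tcp_rot: [-2.761, -1.492, 0.001]
wrist_force: [-0.3, -0.6, -1.8]
width: 0.202
grip_force: 109.6
pos [ 0.4992 -0.4985  0.256 ] tilt 0.31 yaw_y -0.58 q6 -0.24 t 47.5
shift cm (tool) [16.64 -9.75  0.67] turn z 0.0009715662247069545
```

```bash
python3 -m crank '[[[2.38,-1.4,0,0,0,0],[2.38,-1.4,0,0,0,0],[2.38,-1.4,0,0,0,0],[2.38,-1.4,0,0,0,0],[2.38,-1.4,0,0,0,0],[2.38,-1.4,0,0,0,0],[2.3,-1.35,0,0,0,0],[0,0,0,0,0,0]]]'
python3 -m crank '[[[0,0,1.5,0,0,0],[0,0,1.5,0,0,0],[0,0,1,0,0,0],[0,0,0.5,0,0,0],[0,0,0,0,0,0],[0,0,0,0,0,0],[0,0,0,0,0,0],[0,0,0,0,0,0]]]'
python3 - <<'E'
from h import *
delta([.5088,-.3058,.166],-.581); print(read_state()['wrist_force'])
E
```

```text
time: 48.12
tool_pos: [0.5084, -0.3022, 0.256]
tcp_rot: [-2.755, -1.494, 0.002]
wrist_force: [-0.6, -0.4, -1.0]
width: 0.207
grip_force: 109.5
time: 48.78
tool_pos: [0.5102, -0.3082, 0.2153]
tcp_rot: [2.763, 1.492, 0.001]
wrist_force: [-0.3, -0.3, -1.4]
width: 0.207
grip_force: 109.5
pos [ 0.5102 -0.3082  0.2153] tilt 0.09 yaw_y -0.58 q6 -0.0 t 48.8
shift cm (tool) [ 0.13 -0.26  4.93] turn z 0.0006643538643311686
[-0.31343022 -0.25683964 -1.38714056]
```

```bash
python3 -m crank '[[[0.13,-0.26,0.5,0,0,0],[0,0,0.8,0,0,0],[0,0,0.8,0,0,0],[0,0,0.6,0,0,0],[0,0,0,0,0,0],[0,0,0,0,0,0],[0,0,0,0,0,0],[0,0,0,0,0,0]]]'
python3 - <<'E'
from h import *
delta([.5088,-.3058,.166],-.581); print(read_state()['wrist_force'])
E
```

```text
time: 49.45
tool_pos: [0.5085, -0.3053, 0.1877]
tcp_rot: [2.763, 1.493, 0.001]
wrist_force: [0.3, 0.1, -0.5]
width: 0.207
grip_force: 109.5
pos [ 0.5085 -0.3053  0.1877] tilt 0.04 yaw_y -0.58 q6 -0.0 t 49.5
shift cm (tool) [-0.02  0.05  2.17] turn z 0.0009807217119859324
[ 0.27462881  0.13071676 -0.50380601]
```

```bash
python3 -m crank '[[[0,0.05,0.3,0,0,0],[0,0,0.3,0,0,0],[0,0,0.3,0,0,0],[0,0,0.3,0,0,0],[0,0,0,0,0,0],[0,0,0,0,0,0]]]'
python3 -m crank '[[[0,0,0.2,0,0,0],[0,0,0.2,0,0,0],[0,0,0.2,0,0,0],[0,0,0.1,0,0,0],[0,0,0.1,0,0,0],[0,0,0,0,0,0],[0,0,0,0,0,0]]]'
```

```text
time: 49.95
tool_pos: [0.5084, -0.3052, 0.1748]
tcp_rot: [-2.763, -1.493, 0.001]
wrist_force: [0.3, -0.1, 0.3]
width: 0.205
grip_force: 109.7
time: 50.53
tool_pos: [0.5086, -0.3053, 0.1671]
tcp_rot: [-2.764, -1.493, 0.0]
wrist_force: [0.6, 1.2, -1.9]
width: 0.204
grip_force: 109.6
```

```bash
python3 -m crank '[[[0,0,0.1,0,0,0],[0,0,0.1,0,0,0],[0,0,0.1,0,0,0],[0,0,0.1,0,0,0],[0,0,0,0,0,0],[0,0,0,0,0,0]]]'
python3 -m crank '[[[0,0,0.1,0,0,0],[0,0,0.1,0,0,0],[0,0,0.1,0,0,0],[0,0,0.1,0,0,0],[0,0,0,0,0,0],[0,0,0,0,0,0]]]'
python3 -m crank '[[[0,0,0.1,0,0,0],[0,0,0.1,0,0,0],[0,0,0,0,0,0],[0,0,0,0,0,0]]]'
```

```text
time: 51.03
tool_pos: [0.5088, -0.3053, 0.1656]
tcp_rot: [2.764, 1.493, 0.001]
wrist_force: [-3.5, 3.4, 9.2]
width: 0.206
grip_force: 111.0
time: 51.53
tool_pos: [0.5088, -0.3053, 0.1625]
tcp_rot: [2.763, 1.493, 0.001]
wrist_force: [-5.6, 4.6, 14.1]
width: 0.208
grip_force: 111.6
time: 51.87
tool_pos: [0.5088, -0.3053, 0.1609]
tcp_rot: [2.763, 1.493, 0.001]
wrist_force: [-6.9, 5.8, 15.9]
width: 0.205
grip_force: 111.9
```

```bash
python3 -m crank '[[[0,0,0.1,0,0,0],[0,0,0.1,0,0,0],[0,0,0.1,0,0,0],[0,0,0,0,0,0],[0,0,0,0,0,0]]]'
python3 -m crank '[[[0,0,0.1,0,0,0],[0,0,0,0,0,0],[0,0,0,0,0,0]]]'
```

```text
time: 52.28
tool_pos: [0.5088, -0.3053, 0.1585]
tcp_rot: [2.763, 1.493, 0.001]
wrist_force: [-7.3, 6.2, 18.8]
width: 0.203
grip_force: 112.3
time: 52.53
tool_pos: [0.5088, -0.3053, 0.1583]
tcp_rot: [2.763, 1.493, 0.001]
wrist_force: [-8.1, 7.1, 21.3]
width: 0.212
grip_force: 112.8
```

```bash
python3 -m crank '[[[0,0,0,0,0,0.07],[0,0,0,0,0,0.07],[0,0,0,0,0,0.07],[0,0,0,0,0,0.07],[0,0,0,0,0,0]]]'
python3 -m crank '[[[0,0,0,0,0,0.07],[0,0,0,0,0,0.07],[0,0,0,0,0,0.07],[0,0,0,0,0,0.07],[0,0,0,0,0,0]]]'
python3 - <<'E'
from h import *
s=read_state(); delta(s['tool_pos'],-1.531); print(s['torque'])
E
```

```text
time: 52.95
tool_pos: [0.5097, -0.3053, 0.1583]
tcp_rot: [2.944, 1.091, 0.003]
wrist_force: [-6.0, 7.0, 20.6]
width: 0.206
grip_force: 112.6
time: 53.37
tool_pos: [0.5097, -0.3055, 0.1583]
tcp_rot: [3.068, 0.669, 0.003]
wrist_force: [-5.9, 7.1, 19.7]
width: 0.209
grip_force: 112.5
pos [ 0.5097 -0.3055  0.1583] tilt 0.16 yaw_y -1.141 q6 0.56 t 53.4
shift cm (tool) [0. 0. 0.] turn z 0.38983320008822053
[1.22082481 1.21700202 0.29432079]
```

```bash
python3 -m crank '[[[0,0,0,0,0,0.07],[0,0,0,0,0,0.07],[0,0,0,0,0,0.07],[0,0,0,0,0,0.07],[0,0,0,0,0,0]]]'
python3 -m crank '[[[0,0,0,0,0,0.055],[0,0,0,0,0,0.05],[0,0,0,0,0,0],[0,0,0,0,0,0]]]'
python3 - <<'E'
from h import *
s=read_state(); delta(s['tool_pos'],-1.531); print(s['torque'])
E
```

```text
time: 53.78
tool_pos: [0.5098, -0.306, 0.1583]
tcp_rot: [3.13, 0.235, 0.004]
wrist_force: [-5.3, 5.8, 19.9]
width: 0.207
grip_force: 112.4
time: 54.12
tool_pos: [0.5101, -0.3062, 0.1583]
tcp_rot: [3.138, 0.073, 0.005]
wrist_force: [-5.8, 4.1, 18.8]
width: 0.203
grip_force: 112.3
pos [ 0.5101 -0.3062  0.1583] tilt 0.25 yaw_y -1.524 q6 0.94 t 54.1
shift cm (tool) [0. 0. 0.] turn z 0.007033734883047593
[0.90787982 1.09006863 0.35558676]
```

Locked angle reached, so I'll let the cap spring up, open the gripper and retreat.

```bash
python3 -m crank '[[[0,0,-0.3,0,0,0],[0,0,-0.3,0,0,0],[0,0,-0.3,0,0,0],[0,0,-0.3,0,0,0],[0,0,-0.2,0,0,0],[0,0,0,0,0,0],[0,0,0,0,0,0]]]'
python3 -m crank '[[[0,0,0,0,0,0],[0,0,0,0,0,0],[0,0,0,0,0,0],[0,0,0,0,0,0],[0,0,0,0,0,0],[0,0,0,0,0,0]]]' 6.5 40
python3 -m crank '[[[0,0,-1,0,0,0],[0,0,-2,0,0,0],[0,0,-3,0,0,0],[0,0,-4,0,0,0],[0,0,-4,0,0,0],[0,0,-4,0,0,0],[0,0,-4,0,0,0],[0,0,0,0,0,0]]]'
python3 -m crank '[[[0,0,0,0,0,0],[0,0,0,0,0,0],[0,0,0,0,0,0]]]'
python3 - <<'E'
from h import *
delta([.508,-.305,.4])
im=read_camera("wrist"); cv2.imwrite("pics/w9.png",im)
m=camera_model("wrist"); h,s,v=cv2.split(cv2.cvtColor(im,cv2.COLOR_BGR2HSV)); red=((h<6)|(h>172))&(s>120)&(v>60)
for c in blobs(red,400):
    P=onplane(m,c[:,0],.154); print(cv2.minEnclosingCircle(np.float32(P[:,:2])))
E
```

```text
time: 54.7
tool_pos: [0.5082, -0.3053, 0.1668]
tcp_rot: [-3.14, -0.072, 0.002]
wrist_force: [-0.3, 0.0, -1.8]
width: 0.209
grip_force: 110.1
time: 55.2
tool_pos: [0.5088, -0.3055, 0.1676]
tcp_rot: [3.141, 0.072, 0.001]
wrist_force: [0.7, -0.8, 0.2]
width: 0.761
grip_force: 0.0
time: 55.87
tool_pos: [0.5114, -0.3072, 0.3996]
tcp_rot: [3.131, 0.072, 0.023]
wrist_force: [0.8, -0.1, 1.9]
width: 0.758
grip_force: 0.0
time: 56.12
tool_pos: [0.508, -0.3049, 0.3856]
tcp_rot: [-3.139, -0.072, 0.004]
wrist_force: [-0.4, -0.2, 0.5]
width: 0.761
grip_force: 0.0
pos [ 0.508  -0.3049  0.3856] tilt 0.17 yaw_y -1.525 q6 0.94 t 56.1
shift cm (tool) [ 0.    0.   -1.44] turn z None
((0.5082495212554932, -0.3054159879684448), 0.05672864243388176)
```

View pics/w9.png

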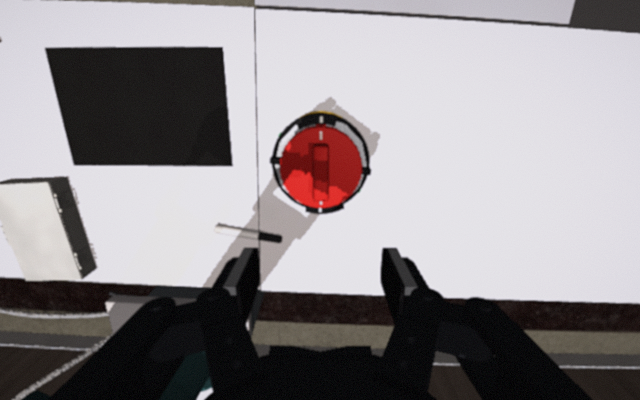

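The cap sits at (320,165) with its bar and marks in line with the hooks, so it is locked. The mat is empty, the marker is undisturbed and the gripper is clear.

```bash
python3 -c "
from workcell import *
print(finish_job())"
```

```text
the job is handed in; nothing more can be done
None
```

I handed the job in at about 56 s of robot time: I dropped all five sleeves into the tub, the cap is back on, locked and released, and I left the marker, carton and tape roll alone; the hand-in gave no verdict.

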